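# Take the used filter out of the downdraft extractor

### The arm

A 6-joint arm with a two-finger parallel gripper is mounted at the origin on the work surface. World frame = base frame: x ahead of the robot, y to its left, z up, the work surface at z = 0. Lengths are in mm, angles in rad, forces in N, time in s.
With the tool pointing down it reaches from about 300 to 775 mm from the base axis. Payload 14.6 kg.
Tool frame: the origin (TCP) lies between the finger pads; the fingertips stand manip.tip_reach ahead of it and the grasp point (between the pads) lies 5 mm behind it (manip.tip_reach is the distance from the TCP to the fingertips, in mm); z points along the fingers, y is the line along which they close (so a half turn about z gives the same grasp; the last joint's range is limited). The gripper opens to 94 mm and grips with 3 to 60 N. Pads are 16 mm wide; open, the fingers measure 119 mm over their backs; the gripper's body (75 mm by 177 mm) begins 78 mm behind the grasp point.
Start: joints at [-1.357, 0.3, 1.521, -0, 1.321, -0.067], TCP at [152.412, -528.45, 192.846] pointing down, gripper open.
Joint ranges: [-3.03, 3.03], [-0.79, 2.21], [0.23, 2.52], [-1.04, 4.18], [0, 3.07], [-2.55, 2.55]. Speed limits (rad/s): [2.22, 2.22, 2.57, 3.14, 3.14, 3.14].

### API

Orientations are given as [roll, pitch, yaw] about the fixed x, y, z axes, in that order (R = Rz(yaw) Ry(pitch) Rx(roll)).
In Python, from cell import manip gives the robot as it stands. The module is installed in compiled form; this text tells all that it offers.
- The arm moves only by the shell command python3 -m creep 'ROWS' [FORCE]. ROWS is JSON, a list of rows, each a list of 3 entries, a list of its own where there are three numbers: the opening, from -1 (shut) to 1 (fully open), then the shift along the tool's x, y, z in cm, then the turn about the tool's z in units of 5 degrees (1.0 is 5 degrees). In form: [[grip, [tx, ty, tz], roll], ...]. A call has 1 to 12 rows; each row is the pose to reach, as a shift and turn from the pose commanded when the call began, along the tool's axes at that moment; what a row does not reach only later rows make up. A row lasts 1/10 s, in which the tool goes at most 50 mm and 8.59 degrees, less where a joint would pass 70% of its speed; a pose out of reach is approached as far as the arm can. A call with a gripper value outside its range is refused whole. The fingers move at their own pace and stop on an object; FORCE is the grip in N (left out, the last holds). Time passes only in rows, so rows that repeat a pose let the fingers close. It gives the time, the measured TCP pose, the force, the opening and the grip force at its end, in the units of the state.
- manip.read_state(): the state, without advancing time (a new reading comes with each control period).
- manip.camera(name): name is "side" or "top" or "wrist"; returns the picture (420x560x3 uint8, red, green, blue); there is no depth.
- manip.camera_params(name): a dict with "fovy" (degrees; the focal length in pixels is half the picture's height over the tangent of half this angle, whatever the lens; pixels are square), "cx", "cy" (the principal point, pixels), "k1" (the pictures are not rectified: a ray, as slopes to the right and down, at radius r is drawn at 1 + k1 r^2 times it, then the intrinsics apply), "origin" and "attitude" of the camera in the world. Camera axes: x right, y down, z forward; pixel columns grow to the right and rows downward; lengths in mm; the calibration is good to about 2 mm. A picture is of the moment at which its call begins: read the wrist's pose just before it. camera_params takes no time and is no camera call; for the wrist camera it gives the pose at the moment of the call.
- manip.sign_off(): hands the job in; it is judged then, once.
The state is a dict: "clock": time; "joints": joint angles; "qd": joint speeds; "effort": joint torques, N m; "eef_pos": TCP position; "eef_rot": TCP orientation; "wrist_force": force on the tool from outside, world axes, zero at the start; "moment": the same for the moment, N m; "finger_gap": finger opening in mm; "finger_force": force on a finger pad.
Only numpy, scipy, OpenCV 4.12 (cv2) and the standard library are available. Lean on these libraries where they do the work, as an engineer would, in place of code of your own. Each camera call takes 0.05 s, during which the arm holds its last target. There are 200 camera calls.

### The job

The used filter has to come out of the little fume extractor: press the release tab at the front of its louvred cover inward, and pivot the cover up out of its frame and all the way back on its hinge so that it stays open by itself. Then lift the filter cassette out by its grip bar and lay it flat, grip bar up, on the bottom of the steel baking tray; set it down, do not drop it. Leave the pot, the clamp-lid jar, the bowl and the spoon where they are.

Things in the scene. Friction and masses are not known exactly. Their poses are not given: they have to be found in the camera images.
- extractor: Benchtop downdraft fume extractor, a white box 242 (x) x 180 (y) x 85 mm high, fixed to the table; origin on its underside, z up, front to its -x: the box runs from x -132 to 110. The filter bay lies under a black louvred cover, the blower with switch and dial behind it. Other entries give x, z in this frame in mm. Bay: x -78 to 52, 104 wide, floor at z 12, its front wall only z 48 high.
- cover (a joint): Angle of the louvred cover (rad): 0 closed and latched (reads up to 0.02), grows as its front edge rises. Stop at 1.95, leaning back, where it stays by its own weight; left short of upright (1.57) it falls back to 0.25. Two sprung lifters raise it to 0.25 once unlatched (front edge then 33 mm above the rim). 165 g with tab.
- cover_hinge (a point): Middle of the cover's hinge axis, which runs along the extractor's y; x 60, z 81 in the extractor's frame. Closed, the cover is a plate 126 x 116 x 5 mm, flush with the rim, x -68 to 58; the tab stands at its front edge.
- tab (a joint): Travel of the release tab (m) along the cover towards the hinge: 0 at rest, 0.007 fully in. Sprung: about 2 N to start, 6 N fully in; its two barbs let go of the frame at 0.0035 to 0.0045 (4 to 5 N). A fingertip pressing straight in holds the cover down by friction: raise it 15 mm or more while pressing and the cover comes along; let go too early and it latches again, no harm done.
- tab_face (a point): Middle of the front face of the release tab: a black ribbed upright plate 62 wide, 29 tall, 4 mm thick at the cover's front edge, standing 11 mm above the cover. The point is 15.5 mm above the plate's lower edge and moves with tab and cover; at rest x -81, z 81 in the extractor's frame. Push towards the extractor's +x to press it in.
- filter: Filter cassette 120 (x) x 98 (y) x 28 mm in a cardboard frame, with a grey grip bar along its y over the middle: 72 long, 12 thick (x), z 44 to 56 mm, on two posts, free gap of 16 mm under it. Origin at the centre of its underside, z up. 0.2 to 0.35 kg. It stands loose in the bay with 3 to 5 mm play all round, lined up with the extractor's axes.
- tray: Stainless steel baking tray 250 (x) x 200 (y) x 20 mm, wall 3 mm, loose on the table to the left or right of the extractor; origin at the centre of its underside, inner floor 3 mm above it.
- pot: Stainless pot, 170 mm across the rim (217 mm over its two loop handles along its x), 98 mm high; origin at the centre of its underside. Leave alone.
- jar: Glass jar with clamp lid, 96 mm across, 134 mm high; origin at the centre of its underside. Leave alone.
- bowl: White ceramic bowl, 120 mm across, 55 mm high; origin at the centre of its underside. Leave alone.
- spoon: Wooden spoon 280 mm long lying behind the extractor; origin under its middle, x along its length. Leave alone.
- notch (a point): Middle of the floor of the finger notch in front of the release tab, x -107, z 38 in the extractor's frame. The notch is 68 wide, open at the top and to the front, and runs from the box's front (x -132) to the tab's face (x -81). A fingertip fits in it and can pass under the raised tab into the bay.
Mind the look-alikes: they are no part of the job. What is shaped like the filter but pink or yellow is not meant.

How it is judged:
By the outcome, as a careful person would: the job done as asked, in the order asked, and still so for the second after the job is handed in, with the robot touching nothing.
It also fails if it takes over 64 s, if anything falls off the work surface, if the arm or the gripper's body presses on something with over 40 N, if the wrist force passes 120 N, or if a joint passes its speed limit or range.

## Working session

There is one attempt and no reset: what is moved stays moved. The work goes in short steps, Python scripts to look and compute and a shell command to move; the robot and the scene stay as the last step left them, time stands still between calls to the robot, and variables do not carry over. Pictures are saved under pics/ and viewed, at most 10 in all, crops included, and the job is handed in when it is done.

```bash
mkdir -p pics; python3 - <<'E'
from cell import manip
import cv2
s=manip.read_state()
print({k:s[k] for k in('clock','eef_pos','eef_rot','finger_gap','wrist_force')},manip.tip_reach)
for n in('top','side','wrist'):
    print(n,manip.camera_params(n)); 
    cv2.imwrite(f'pics/{n}0.png',manip.camera(n)[:,:,::-1])
E
```

```text
{'clock': 0.0, 'eef_pos': array([ 152.35021678, -528.17825183,  192.2889846 ]), 'eef_rot': array([-3.14040340e+00, -8.38252971e-05,  2.80780692e-01]), 'finger_gap': 93.78372632707895, 'wrist_force': array([ 0.70514622,  0.12931479, -0.76177601])} 14.0
top {'fovy': 47.41747823097226, 'cx': 275.39490614547805, 'cy': 211.99943449632826, 'k1': -0.00040360174436825585, 'origin': array([ 380.36403286,    6.04766394, 1123.39810669]), 'attitude': array([-2.98023619, -0.02157774, -1.55463762])}
side {'fovy': 47.38252831143619, 'cx': 284.54368395730575, 'cy': 213.86884306530226, 'k1': -0.15142692895774024, 'origin': array([411.076828  , 753.94032812, 953.25410568]), 'attitude': array([-2.42687063,  0.01085411, -3.01217718])}
wrist {'fovy': 68.3938557757491, 'cx': 276.52483722216476, 'cy': 213.47643666974605, 'k1': 0.02433858556260342, 'origin': array([ 223.92354178, -507.18568319,  383.49647697]), 'attitude': array([ 2.87873734e+00, -6.59521350e-05, -1.29058370e+00])}
```

View pics/top0.png

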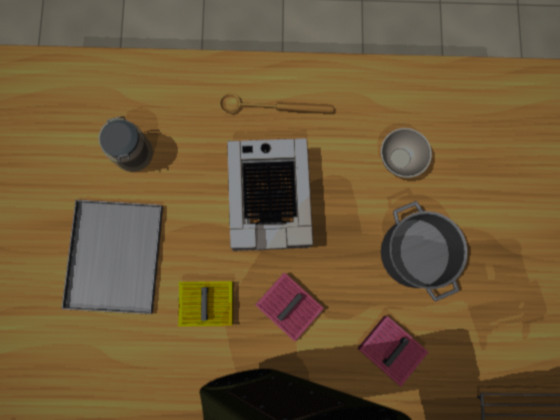

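View pics/side0.png

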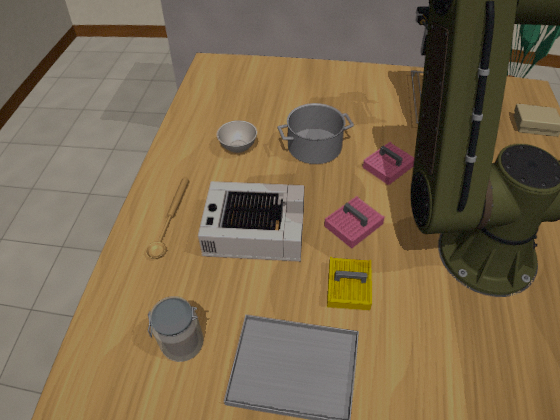

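The top view shows the extractor in the middle (228-312, 138-250) with its front facing the robot (down). The tray is on the left (63-162, 200-313), the jar is at (125,145), the bowl at (406,153), the pot at (428,250) and the spoon at the top. Filter-shaped things: yellow at (205,303), pink at (291,306) and pink at (393,350) are look-alikes. The real filter is in the bay under the black cover at (270,192). I'll confirm this in an enlarged crop.

```bash
cat > h.py <<'E'
import numpy as np, cv2
from scipy.spatial.transform import Rotation as R
from cell import manip
def cam(n,p=None):
    p=p or manip.camera_params(n); return p, R.from_euler('xyz',p['attitude']).as_matrix(), 210/np.tan(np.radians(p['fovy']/2))
def proj(n,P,p=None):
    p,M,f=cam(n,p); c=(np.atleast_2d(P)-p['origin'])@M; s=c[:,:2]/c[:,2:]
    return s*(1+p['k1']*(s**2).sum(1,keepdims=True))*f+[p['cx'],p['cy']]
def plane(n,uv,z,p=None):
    p,M,f=cam(n,p); d=(np.atleast_2d(uv)-[p['cx'],p['cy']])/f; s=d.copy()
    for _ in range(20): s=d/(1+p['k1']*(s**2).sum(1,keepdims=True))
    w=np.c_[s,np.ones(len(s))]@M.T
    return p['origin']+w*((z-p['origin'][2])/w[:,2])[:,None]
def ext(E,P): # E=[x,y,yaw]
    c,s=np.cos(E[2]),np.sin(E[2]); P=np.atleast_2d(P).astype(float)
    return np.c_[E[0]+c*P[:,0]-s*P[:,1],E[1]+s*P[:,0]+c*P[:,1],P[:,2]]
E
python3 - <<'E'
import cv2
from h import *
im=cv2.imread('pics/top0.png')
a=cv2.resize(im[130:260,215:325],None,fx=4.6,fy=4.6,interpolation=cv2.INTER_CUBIC)
b=cv2.resize(im[190:330,50:180],None,fx=2.2,fy=2.2,interpolation=cv2.INTER_CUBIC)
o=np.zeros((598,800,3),np.uint8); o[:a.shape[0],:a.shape[1]]=a; o[:b.shape[0],510:510+b.shape[1]]=b
cv2.imwrite('pics/crop1.png',o)
E
```

```text
(no output)
```

View pics/crop1.png

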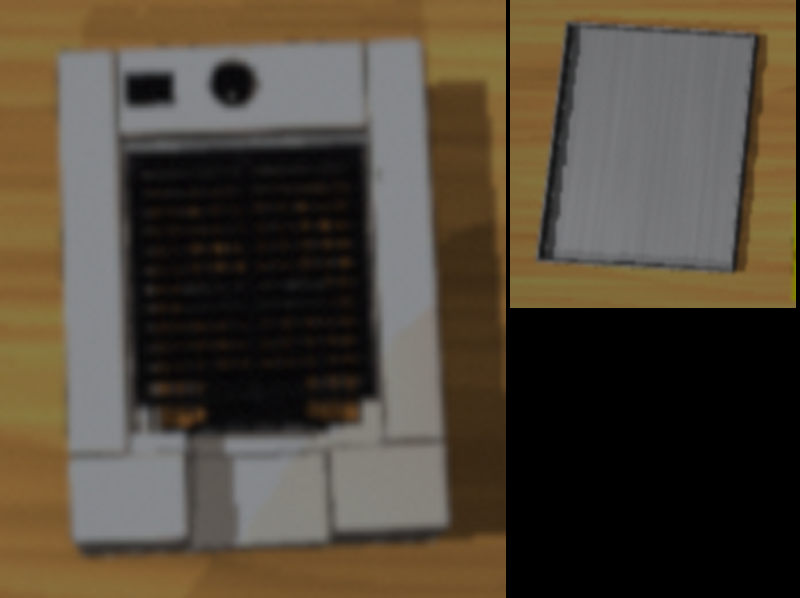

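The crop confirms the extractor. The box top corners are at crop (58,53), (422,40), (447,527) and (72,543); orange filter material shows through the louvres, and the tab is at about (260,425). The tray rim corners are at crop (567,23), (760,35), (738,270) and (540,260).

```bash
cat >> h.py <<'E'
def fit(obs,x0):  # obs: list of (cam, local pt, uv)
    from scipy.optimize import least_squares
    f=lambda E:np.concatenate([proj(n,ext(E,P))[0]-uv for n,P,uv in obs])
    r=least_squares(f,x0); return r.x,f(r.x).reshape(-1,2).round(1)
E
python3 - <<'E'
from h import *
c=np.array([[58,53],[422,40],[447,527],[72,543]])/4.6+[215,130]
L=[[110,90,85],[110,-90,85],[-132,-90,85],[-132,90,85]]
obs=[('top',l,u) for l,u in zip(L,c)]
E,r=fit(obs,[500,0,0]);print('ext top',E.round(3),r.tolist())
print('side pred',proj('side',ext(E,L)).round(0).tolist())
t=(np.array([[567,23],[760,35],[738,270],[540,260]])-[510,0])/2.2+[50,190]
Lt=[[125,100,20],[125,-100,20],[-125,-100,20],[-125,100,20]]
T,r=fit([('top',l,u) for l,u in zip(Lt,t)],[300,300,0]);print('tray',T.round(3),r.tolist(), 'side',proj('side',ext(T,Lt)).round(0).tolist())
for n,P in dict(tab=[-81,0,81],hinge=[60,0,81],notch=[-107,0,38],filt=[-13,0,12],bar=[-13,0,62]).items(): print(n,ext(E,P).round(1))
im=cv2.imread('pics/side0.png')
a=cv2.resize(im[175:265,195:310],None,fx=5,fy=5,interpolation=cv2.INTER_CUBIC)
cv2.imwrite('pics/crop2.png',a)
E
```

```text
ext top [6.04899e+02 1.11800e+00 5.80000e-02] [[-0.4, -0.5], [0.2, -0.4], [0.7, 0.5], [-0.5, 0.3]]
side pred [[198.0, 235.0], [211.0, 180.0], [305.0, 184.0], [302.0, 240.0]]
tray [ 4.51664e+02  3.51877e+02 -3.50000e-02] [[1.0, -0.7], [-0.6, -1.5], [-0.5, 1.0], [0.2, 1.0]] side [[225.0, 400.0], [246.0, 312.0], [359.0, 328.0], [351.0, 419.0]]
tab [[524.   -3.6  81. ]]
hinge [[664.8   4.6  81. ]]
notch [[498.1  -5.1  38. ]]
filt [[5.919e+02 4.000e-01 1.200e+01]]
bar [[5.919e+02 4.000e-01 6.200e+01]]
```

View pics/crop2.png

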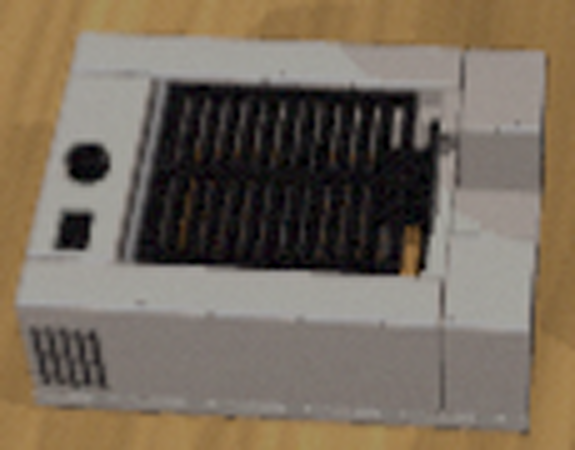

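The side crop agrees with the fit: corners at (18,302), (80,35), (545,50) and (530,325) land within 2 px of prediction. So the extractor is at (605,1), yaw 0.058, and the tray at (452,352), yaw -0.035. Next I work out the approach, with tool y along the extractor's +x.

```bash
cat >> h.py <<'E'
E0=[604.9,1.1,0.058]; T0=[451.7,351.9,-0.035]
def to(P,yaw):
    s=manip.read_state(); M=R.from_euler('xyz',s['eef_rot']).as_matrix()
    d=M.T@(np.ravel(P)-s['eef_pos'])/10
    t=(yaw-s['eef_rot'][2]); t=(t+np.pi/2)%np.pi-np.pi/2
    print('shift cm',d.round(2),'turn units (sign: world yaw+ = tool -)',round(-np.degrees(t)/5,2))
def inext(p=None):
    s=manip.read_state(); p=s['eef_pos']; c,q=np.cos(E0[2]),np.sin(E0[2]); d=p[:2]-E0[:2]
    print('t',round(s['clock'],2),'TCP in ext',np.round([c*d[0]+q*d[1],-q*d[0]+c*d[1],p[2]],1),'F',s['wrist_force'].round(1),'gap',round(s['finger_gap'],1),'yaw',s['eef_rot'][2].round(3))
E
python3 -c "
from h import *
to(ext(E0,[-104,0,190]),1.629)"
```

```text
shift cm [ 48.01 -40.62   0.28] turn units (sign: world yaw+ = tool -) -15.45
```

```bash
python3 -m creep '[[-1,[48,-40.6,0.2],-15.45],[-1,[48,-40.6,0.2],-15.45],[-1,[48,-40.6,0.2],-15.45],[-1,[48,-40.6,0.2],-15.45],[-1,[48,-40.6,0.2],-15.45],[-1,[48,-40.6,0.2],-15.45],[-1,[48,-40.6,0.2],-15.45],[-1,[48,-40.6,0.2],-15.45],[-1,[48,-40.6,0.2],-15.45],[-1,[48,-40.6,0.2],-15.45],[-1,[48,-40.6,0.2],-15.45],[-1,[48,-40.6,0.2],-15.45]]' 20; python3 -c "
from h import *
inext();to(ext(E0,[-104,0,190]),1.629)"
```

```text
clock: 1.35
eef_pos: [485.9, -27.1, 191.0]
eef_rot: [3.141, 0.0, 1.629]
wrist_force: [0.2, -1.6, -0.3]
finger_gap: 1.8
finger_force: 0.0
t 1.35 TCP in ext [-120.4  -21.3  191. ] F [ 0.2 -1.6 -0.3] gap 1.8 yaw 1.629
shift cm [2.13 1.64 0.1 ] turn units (sign: world yaw+ = tool -) 0.0
```

```bash
python3 -m creep '[[-1,[0,0,0],0],[-1,[0,0,0],0]]' >/dev/null; python3 -c "
from h import *
inext();to(ext(E0,[-104,0,72]),1.629)
cv2.imwrite('pics/w1.png',manip.camera('wrist')[:,:,::-1])
p=manip.camera_params('wrist');print(p['origin'])
for q in ([-81,31,94.5],[-81,-31,94.5],[-68,58,85],[-132,90,85],[-132,-90,85]): print(q,proj('wrist',ext(E0,q),p).round(0))
"
```

```text
t 1.55 TCP in ext [-121.3  -22.6  190.5] F [-0.7  0.  -0.1] gap 0.4 yaw 1.631
shift cm [ 2.26  1.75 11.84] turn units (sign: world yaw+ = tool -) 0.03
[479.4847808   46.28291419 381.77462853]
[-81, 31, 94.5] [[322. 154.]]
[-81, -31, 94.5] [[320. 219.]]
[-68, 58, 85] [[336. 123.]]
[-132, 90, 85] [[266.  86.]]
[-132, -90, 85] [[268. 271.]]
```

View pics/w1.png

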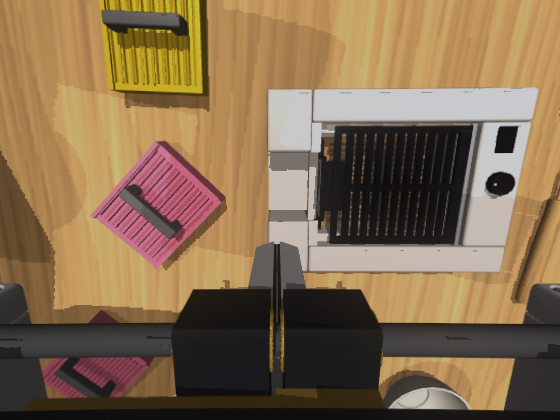

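The wrist view shows the closed fingers ending at about (277,250) just in front of the extractor. The tab is at about (320,185) and the box front corners at (268,90) and (271,271), within 4 px of prediction. Now I move into the notch.

```bash
python3 -m creep '[[-1,[2.25,1.75,4],0],[-1,[2.25,1.75,8],0],[-1,[2.25,1.75,11.8],0],[-1,[2.25,1.75,11.8],0],[-1,[2.25,1.75,11.8],0],[-1,[2.25,1.75,11.8],0]]' >/dev/null; python3 -c "
from h import *
inext();to(ext(E0,[-104,0,72]),1.629)"
```

```text
t 2.2 TCP in ext [-102.8   -1.6   75.2] F [ 0.2 -0.4  0. ] gap 0.7 yaw 1.628
shift cm [ 0.16 -0.12  0.32] turn units (sign: world yaw+ = tool -) -0.01
```

```bash
python3 -m creep '[[-1,[0.1,0.4,0],0],[-1,[0.1,0.8,0],0],[-1,[0.1,1.1,0],0],[-1,[0.1,1.3,0],0],[-1,[0.1,1.3,0],0],[-1,[0.1,1.3,0],0]]' >/dev/null; python3 -c "
from h import *
inext()"
```

```text
t 2.8 TCP in ext [-90.8   0.2  73. ] F [-1.1 -0.   2.4] gap 0.8 yaw 1.629
```

```bash
python3 -m creep '[[-1,[0,0.2,0],0],[-1,[0,0.4,0],0],[-1,[0,0.4,0],0],[-1,[0,0.4,0],0]]' >/dev/null; python3 -c "
from h import *
inext()"
```

```text
t 3.2 TCP in ext [-86.9   0.2  72.9] F [-2.8  0.1  3.6] gap 0.2 yaw 1.629
```

```bash
python3 -m creep '[[-1,[0,0.2,0],0],[-1,[0,0.4,0],0],[-1,[0,0.4,0],0]]' >/dev/null; python3 -c "
from h import *
inext()"
```

```text
t 3.5 TCP in ext [-84.    0.2  72.7] F [-13.8  -2.1   7.9] gap 0.4 yaw 1.629
```

```bash
python3 -m creep '[[-1,[0,0,-0.6],0],[-1,[0,0,-1.2],0],[-1,[0,0,-1.8],0],[-1,[0,0,-2.4],0],[-1,[0,0,-3.0],0],[-1,[0,0,-3.0],0]]' >/dev/null; python3 -c "
from h import *
inext()
o=np.hstack([cv2.resize(manip.camera('side')[150:270,180:320,::-1],None,fx=2.8,fy=2.8,interpolation=2),cv2.resize(manip.camera('wrist')[30:330,200:560,::-1],(400,336))])
cv2.imwrite('pics/s2.png',o)"
```

```text
t 4.1 TCP in ext [-82.1   0.2 103.9] F [-2.8 -0.7  3. ] gap 1.0 yaw 1.629
```

View pics/s2.png

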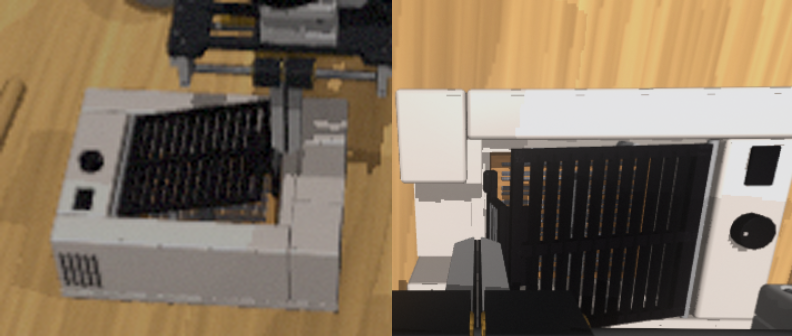

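The side and wrist views show the cover unlatched and raised, resting against the finger at about (480,240) in the right half. I now follow the arc upward.

```bash
python3 -m creep '[[-1,[0,0.4,-1.1],0],[-1,[0,0.8,-2.2],0],[-1,[0,1.2,-3.3],0],[-1,[0,1.8,-4.3],0],[-1,[0,2.3,-5.3],0],[-1,[0,2.9,-6.3],0],[-1,[0,3.7,-7.2],0],[-1,[0,4.5,-8.0],0],[-1,[0,5.3,-8.8],0],[-1,[0,5.3,-8.8],0]]' >/dev/null; python3 -c "
from h import *
inext()
o=np.hstack([cv2.resize(manip.camera('side')[130:270,180:320,::-1],None,fx=2.8,fy=2.8,interpolation=2),cv2.resize(manip.camera('wrist')[30:330,200:560,::-1],(400,392))])
cv2.imwrite('pics/s3.png',o)"
```

```text
t 5.2 TCP in ext [-28.7   0.2 192. ] F [-0.4 -0.2 -0.2] gap 0.5 yaw 1.629
```

View pics/s3.png

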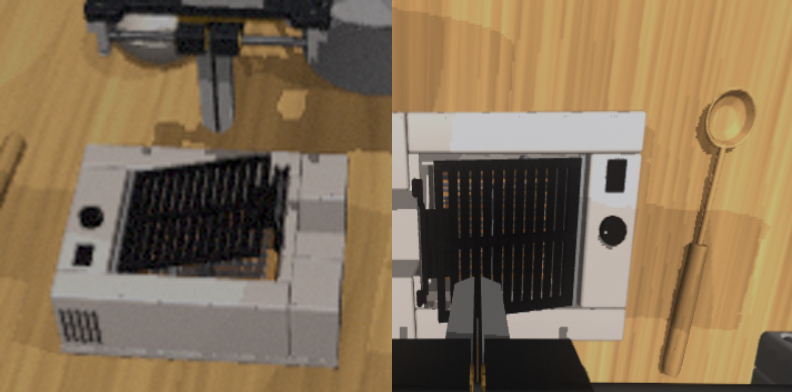

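The finger slipped: the picture shows the cover still unlatched at 0.25, with the tab at about (425,240) in the right half. Friction alone is too weak, so I'll grip the raised tab by its 62 mm width, so the pads can pivot, and carry it over. I turn by 90° first.

```bash
python3 -m creep '[[1,[0,-5,0],18],[1,[0,-5,0],18],[1,[0,-5,0],18],[1,[0,-5,0],18],[1,[0,-5,0],18],[1,[0,-5,0],18],[1,[0,-5,0],18],[1,[0,-5,0],18],[1,[0,-5,0],18],[1,[0,-5,0],18],[1,[0,-5,0],18],[1,[0,-5,0],18]]' >/dev/null; python3 -c "
from h import *
inext();to(ext(E0,[-78,0,106]),.058)
p=manip.camera_params('wrist'); im=manip.camera('wrist')
Y=np.float64([[-141,-31,13.5],[-141,31,13.5],[-141,-31,-15.5],[-141,31,-15.5],[-128,58,4],[-128,-58,4]])
for a in(.25,):
  c,s=np.cos(a),np.sin(a); P=np.c_[60+Y[:,0]*c+Y[:,2]*s,Y[:,1],81-Y[:,0]*s+Y[:,2]*c]
  uv=proj('wrist',ext(E0,P),p); print(uv.round(0).tolist())
b=im[:,:,::-1].copy()
for u in uv: cv2.circle(b,tuple(int(v) for v in u),3,(0,0,255),1)
cv2.imwrite('pics/w4.png',b)"
```

```text
t 6.5 TCP in ext [-80.2   0.2 190.6] F [ 0.4 -0.8  0.6] gap 92.4 yaw 0.057
shift cm [0.23 0.02 8.46] turn units (sign: world yaw+ = tool -) -0.01
[[314.0, 213.0], [240.0, 213.0], [310.0, 213.0], [244.0, 213.0], [211.0, 198.0], [343.0, 198.0]]
```

View pics/w4.png

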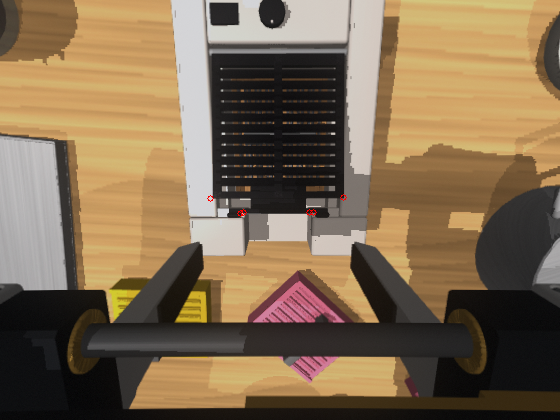

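```bash
python3 - <<'E'
import cv2
g=cv2.cvtColor(cv2.imread('pics/w4.png'),cv2.COLOR_BGR2GRAY)
for r in range(186,222,2): print(r,''.join('#' if v<35 else '+' if v<70 else '.' for v in g[r,206:352]))
E
```

```text
186 .......+++++++++......+++++++.+++++++++......#######################################################+++++++++....+....++++.......#########........
188 .......+++++++++......+++++++.....+..........+######################################################.............+....++++.......+########........
190 .......+++++++++......+++++++.....+..........#######################################################.............+....++++.......+########........
192 .......+++++++++++++++++++++++++++###++##############################+####################################################################........
194 .......++++++++++++++++++++++++++++++#+#++################################++#############################################################.........
196 .......+++++++++++++++++++++++++++++++##+##++##########################+###############################################################.##........
198 ..........++++........+++.+..++.+...........+#######################################################+..................+++.........++++...........
200 ...........+...........++..............
[... 917 characters left out ...]
+#+###############################################.###.#.#++.###########........................
214 .....................+++++#+++++.##...........................................................................#############+......................
216 ......................++++#++#+++#......++...............................................................+...+#############.......................
218 .......................................+++...............................................................+........................................
220 .......................................+++...............................................................+........................................
```

```bash
python3 - <<'E'
import cv2,numpy as np
a=cv2.imread('pics/w4.png')[180:262,180:372]; b=cv2.imread('pics/s3.png')
a=cv2.resize(a,None,fx=4.1,fy=4.1,interpolation=2)
b1=cv2.resize(b[140:330,392:472],None,fx=1.37,fy=1.37); b2=cv2.resize(b[150:320,230:345],None,fx=1.53,fy=1.53); b3=cv2.resize(cv2.imread('pics/s2.png')[80:336,400:560],None,fx=1.015,fy=1.015)
o=np.zeros((600,800,3),np.uint8); a=a[:336,:787];o[:a.shape[0],:a.shape[1]]=a
x=0
for q in(b1,b2,b3): q=q[:262]; o[338:338+q.shape[0],x:x+q.shape[1]]=cv2.convertScaleAbs(q,alpha=1.8); x+=q.shape[1]+5
cv2.imwrite('pics/c5.png',o)
E
```

```text
(no output)
```

View pics/c5.png

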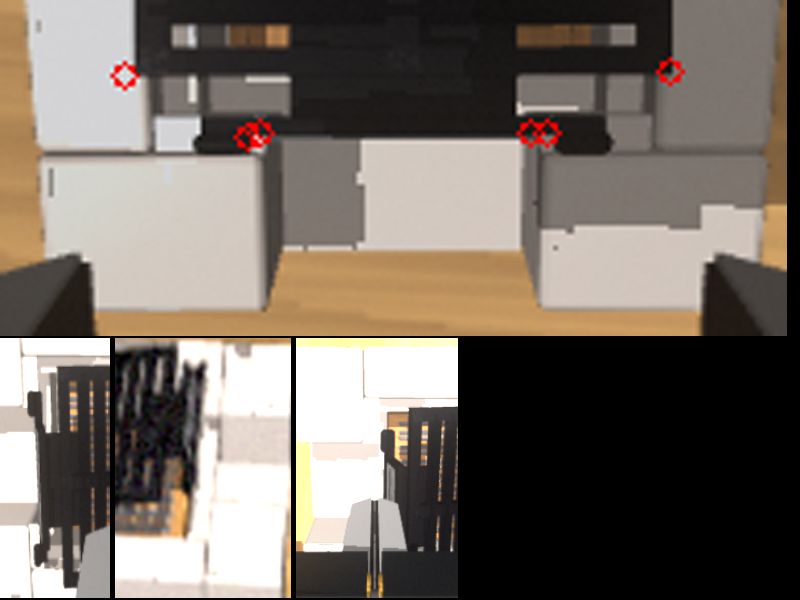

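The crop shows the tab with barbs sticking out sideways at about (215,135) and (590,140), so the full width is 82-90 mm. That is too wide for a safe side grip. I'll push the tab's lower edge instead with closed fingers, pressing much harder; past 0.11 rad the geometry forces the cover open.

```bash
python3 -m creep '[[-1,[-2,0,0],0],[-1,[-2,0,0],0],[-1,[-2,0,2.5],0],[-1,[-2,0,5],0],[-1,[-2,0,7.5],0],[-1,[-2,0,9.2],0],[-1,[-2,0,9.2],0],[-1,[-2,0,9.2],0],[-1,[-2,0,9.2],0]]' >/dev/null; python3 -c "
from h import *
inext()"
```

```text
t 7.45 TCP in ext [-9.910e+01  1.000e-01  1.001e+02] F [0.7 0.6 0.4] gap 25.2 yaw 0.059
```

```bash
python3 -m creep '[[-1,[0,0,0],0],[-1,[0,0,0],0],[-1,[0.5,0,0],0],[-1,[1.0,0,0],0],[-1,[1.5,0,0],0],[-1,[2.0,0,0],0],[-1,[2.3,0,0],0],[-1,[2.3,0,0],0]]' >/dev/null; python3 -c "
from h import *
inext()"
```

```text
t 8.25 TCP in ext [-78.2   0.3  98. ] F [-11.2  -1.4   2.4] gap 0.5 yaw 0.058
```

```bash
python3 -m creep '[[-1,[0.3,0,-0.6],0],[-1,[0.45,0,-1.3],0],[-1,[0.6,0,-2.0],0],[-1,[1.0,0,-3.0],0],[-1,[1.5,0,-4.0],0],[-1,[2.1,0,-5.0],0],[-1,[2.9,0,-6.0],0],[-1,[3.7,0,-7.0],0],[-1,[4.4,0,-7.8],0],[-1,[5.2,0,-8.6],0],[-1,[5.2,0,-8.6],0]]' >/dev/null; python3 -c "
from h import *
inext()
g=cv2.cvtColor(manip.camera('wrist'),cv2.COLOR_RGB2GRAY); cv2.imwrite('pics/w6.png',g)
for r in range(0,300,9): print(r,''.join('#' if v<35 else '+' if v<80 else '.' for v in g[r,150:410:3]))"
```

```text
t 9.35 TCP in ext [-23.6   0.2 185.9] F [-1.5  0.   1.5] gap 0.4 yaw 0.058
0 .......................................................................................
9 .......................................................................................
18 .......................................................................................
27 .......................................................................................
36 .......................................................................................
45 .......................................................................................
54 .......................................................................................
63 .......................................................................................
72 .......................................................................................
81 .....................+++++++++.......++++++++..........................................
90 ......................++++++++.......++++++++..........................................
99 .......................
[... 1388 characters left out ...]
++++++++++++++++++++++++++++#...........................
243 ...................#########+++++++++++++++++++++++++++++++#########...................
252 .......................+...########+++++++##++++++#########............................
261 .......................+...+.......++++++++#++++++........+...+........................
270 ................................+.+++++++++#+++++++....................................
279 ................................+++++++++#.#++++++++...................................
288 ................................+++++++++#.#++++++++...................................
297 .............+############################.#+###########################...............
```

The cover now fills the wrist view as a trapezoid growing towards the camera, so it is up at about 1 rad. I continue over the top.

```bash
python3 -m creep '[[-1,[1.1,0,-0.8],0],[-1,[2.2,0,-1.5],0],[-1,[3.4,0,-2.0],0],[-1,[4.7,0,-2.5],0],[-1,[6,0,-2.8],0],[-1,[7.4,0,-3.0],0],[-1,[8.7,0,-3.0],0],[-1,[10,0,-3.0],0],[-1,[11,0,-2.9],0],[-1,[11.6,0,-2.7],0],[-1,[11.6,0,-2.7],0],[-1,[11.6,0,-2.7],0]]' >/dev/null; python3 -c "
from h import *
inext()"
```

```text
t 10.6 TCP in ext [9.090e+01 2.000e-01 2.116e+02] F [-0.1  0.2 -1. ] gap 0.1 yaw 0.058
```

```bash
python3 -m creep '[[-1,[-4,0,0],0],[-1,[-8,0,0],0],[0,[-12,0,-1],0],[0,[-16,0,-3],-1.7],[0,[-18,0,-3],-3.4],[0,[-18,0,-3],-5.1],[0,[-18,0,-3],-6.8],[0,[-18,0,-3],-8.5],[0,[-18,0,-3],-10.2],[0,[-18,0,-3],-11.9],[0,[-18,0,-3],-13.6],[0,[-18,0,-3],-15.3]]' >/dev/null
python3 -m creep '[[0,[0,0,0],-2.7],[0,[0,0,0],-2.7],[0,[0,0,0],-2.7],[0,[0,0,0],-2.7]]' >/dev/null; python3 -c "
from h import *
inext()
a=manip.camera('top');p=manip.camera_params('wrist');w=manip.camera('wrist');s=manip.camera('side')
np.save('p.npy',p)
for n,i in dict(top7=a,wr7=w,si7=s).items(): cv2.imwrite(f'pics/{n}.png',i[:,:,::-1])
o=np.hstack([cv2.resize(a[120:270,205:335],(346,400)),cv2.resize(w,(454,341))[:400] if 0 else np.vstack([cv2.resize(w,(454,341)),np.zeros((59,454,3),np.uint8)])])
o=np.vstack([o,np.zeros((200,800,3),np.uint8)]); q=cv2.resize(s[120:270,180:320],(186,199)); o[401:600,0:186]=q
cv2.imwrite('pics/c7.png',o[:,:,::-1])"
```

```text
t 12.2 TCP in ext [-8.900e+01  2.000e-01  2.421e+02] F [-0.8 -0.2 -0.9] gap 47.1 yaw 1.626
```

View pics/c7.png

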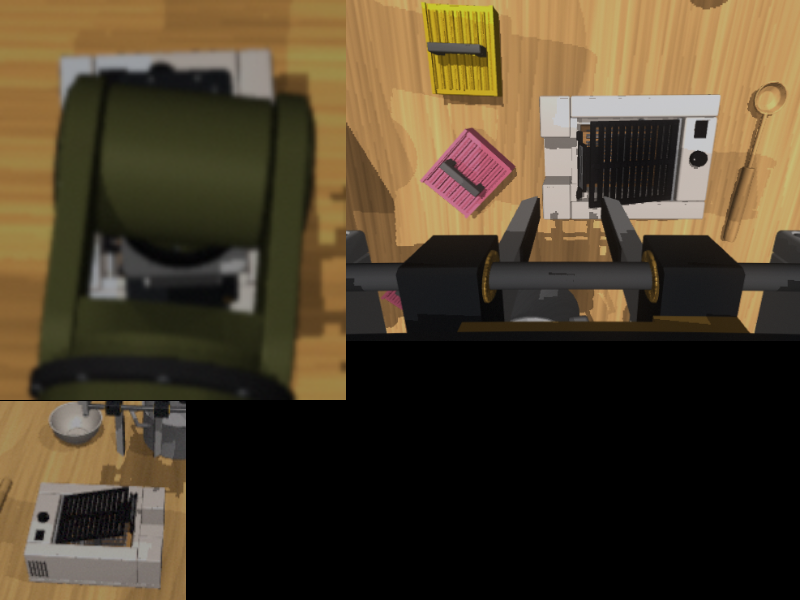

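The cover fell back to 0.25: the side panel shows it lowered at about (95,515). The fingertip was riding right at the tab's lower edge and slipped off. My picture allowance is used up, so from here I check images numerically by fitting the cover angle. I repeat the push with the tip about 30 mm below the tab edge.

```bash
cat >> h.py <<'E'
def angle(n='wrist',im=None,p=None):
    if im is None: p=manip.camera_params(n); im=manip.camera(n)
    g=im if im.ndim==2 else cv2.cvtColor(im,cv2.COLOR_RGB2GRAY)
    Y=np.float64([[-128,-58,2],[-128,58,2],[-2,58,2],[-2,-58,2]]); o=[]
    for a in np.arange(0,2.0,.05):
        c,s=np.cos(a),np.sin(a); P=np.c_[60+Y[:,0]*c+Y[:,2]*s,Y[:,1],81-Y[:,0]*s+Y[:,2]*c]
        uv=proj(n,ext(E0,P),p).astype(np.int32); m=np.zeros(g.shape,np.uint8); cv2.fillConvexPoly(m,uv,1)
        ring=cv2.dilate(m,np.ones((15,15)))-m; o.append((float((g[m>0]<60).mean()-(g[ring>0]<60).mean()) if m.sum()>200 else -1,round(float(a),2)))
    print('angle',n,[(b,round(v,2)) for v,b in sorted(o)[::-1][:4]])
E
python3 -m creep '[[-1,[0,-1.7,4],0.15],[-1,[0,-1.7,8],0.15],[-1,[0,-1.7,12],0.15],[-1,[0,-1.7,16],0.15],[-1,[0,-1.7,16.2],0.15],[-1,[0,-1.7,16.2],0.15],[-1,[0,-1.7,16.2],0.15],[-1,[0,-1.7,16.2],0.15]]' >/dev/null
python3 -c "
from h import *
inext(); angle()
p0=np.load('p.npy',allow_pickle=True).item(); im=cv2.imread('pics/wr7.png',0); angle('wrist',im,p0)
# w6 pose: rebuild camera from tool-fixed offset
s=manip.read_state(); pc=manip.camera_params('wrist'); Rt=R.from_euler('xyz',s['eef_rot']); off=Rt.inv().apply(pc['origin']-s['eef_pos']); Rc=Rt.inv()*R.from_euler('xyz',pc['attitude'])
e=R.from_euler('xyz',[3.1405,0,.058]); q=dict(pc); q['origin']=ext(E0,[-23.6,.2,185.9])[0]+e.apply(off); q['attitude']=(e*Rc).as_euler('xyz')
angle('wrist',cv2.imread('pics/w6.png',0),q)"
```

```text
t 13.15 TCP in ext [-1.048e+02  1.000e-01  8.190e+01] F [ 0.6 -1.  -0.7] gap 0.5 yaw 1.616
angle wrist [(0.15, 0.67), (0.2, 0.67), (0.1, 0.66), (0.25, 0.63)]
angle wrist [(0.25, 0.77), (0.2, 0.75), (0.3, 0.74), (0.15, 0.71)]
angle wrist [(1.0, 0.74), (1.05, 0.69), (1.1, 0.68), (1.15, 0.63)]
```

```bash
python3 -m creep '[[-1,[0,0.6,0],0],[-1,[0,1.2,0],0],[-1,[0,1.7,0],0],[-1,[0,2.1,0],0],[-1,[0,2.5,0],0],[-1,[0,2.5,0],0]]' >/dev/null; python3 -c "
from h import *
inext()"
```

```text
t 13.8 TCP in ext [-83.8   0.   78.3] F [-20.4  -1.2   3. ] gap 0.4 yaw 1.616
```

```bash
python3 -m creep '[[-1,[0,0.2,-0.6],0],[-1,[0,0.35,-1.3],0],[-1,[0,0.5,-2.0],0],[-1,[0,0.9,-3.0],0],[-1,[0,1.4,-4.0],0],[-1,[0,2.0,-5.0],0],[-1,[0,2.8,-6.0],0],[-1,[0,3.6,-7.0],0],[-1,[0,4.3,-7.8],0],[-1,[0,5.1,-8.6],0],[-1,[0,5.1,-8.6],0]]' >/dev/null; python3 -c "
from h import *
inext();angle()"
```

```text
t 14.9 TCP in ext [-29.   -0.2 168.4] F [-14.8   4.   19. ] gap 0.3 yaw 1.616
angle wrist [(0.9, 0.4), (1.05, 0.37), (1.1, 0.37), (0.85, 0.37)]
```

```bash
python3 -m creep '[[-1,[0,0,-0.8],0],[-1,[0,0.7,-1.6],0],[-1,[0,1.5,-2.3],0],[-1,[0,2.3,-2.8],0],[-1,[0,3.2,-3.2],0],[-1,[0,3.2,-3.2],0]]' >/dev/null; python3 -c "
from h import *
inext();angle()"
```

```text
t 15.55 TCP in ext [  3.2  -1.2 198.3] F [-0.7  0.1  1.6] gap 0.5 yaw 1.616
angle wrist [(1.35, 0.33), (1.25, 0.32), (1.3, 0.3), (1.15, 0.29)]
```

```bash
python3 -m creep '[[-1,[0,0.8,-0.3],0],[-1,[0,1.6,-0.5],0],[-1,[0,2.4,-0.6],0],[-1,[0,3.2,-0.7],0],[-1,[0,4,-0.7],0],[-1,[0,4.8,-0.7],0],[-1,[0,5.6,-0.7],0],[-1,[0,6.4,-0.6],0],[-1,[0,7.0,-0.5],0],[-1,[0,7.0,-0.5],0]]' >/dev/null; python3 -c "
from h import *
inext();angle();angle('side')"
```

```text
t 16.6 TCP in ext [ 72.6  -2.1 202.1] F [0.4 0.  0.6] gap 0.4 yaw 1.616
angle wrist [(1.95, 0.39), (1.65, 0.31), (1.9, 0.27), (1.7, 0.26)]
angle side [(1.95, 0.81), (1.9, 0.72), (1.85, 0.63), (1.8, 0.54)]
```

The cover reads 1.95 in both cameras with no contact force, so it is at its stop. Now to the filter.

```bash
python3 -m creep '[[-1,[0.2,-4,0],-0.15],[0,[0.2,-8.6,0],-0.15],[0,[0.2,-8.6,0],-0.15],[0,[0.2,-8.6,2],-0.15],[0,[0.2,-8.6,5],-0.15],[0,[0.2,-8.6,8],-0.15],[0,[0.2,-8.6,8],-0.15],[0,[0.2,-8.6,8],-0.15]]' >/dev/null; python3 -c "
from h import *
inext();to(ext(E0,[-13,0,60]),1.629);p=manip.camera_params('wrist');im=manip.camera('wrist');angle('side')
h=cv2.cvtColor(im,cv2.COLOR_RGB2HSV)
print(proj('wrist',ext(E0,[[-78,52,85],[52,52,85],[-19,-36,68],[-7,36,68],[-19,36,68],[-78,0,85]]),p).round(0).tolist())
for r in range(30,330,10): print(r,''.join('o' if h[r,c,1]>110 and h[r,c,2]>60 else '#' if h[r,c,2]<50 else '+' if h[r,c,2]<110 else '.' for c in range(130,430,3)))"
```

```text
t 17.5 TCP in ext [-13.2   1.  124. ] F [ 0.7  0.8 -0.4] gap 47.1 yaw 1.629
shift cm [-0.1   0.02  6.4 ] turn units (sign: world yaw+ = tool -) 0.0
angle side [(1.95, 0.77), (1.9, 0.67), (1.85, 0.58), (1.8, 0.46)]
[[190.0, 165.0], [366.0, 165.0], [271.0, 265.0], [285.0, 182.0], [271.0, 182.0], [195.0, 232.0]]
30 oooooooooooooooooooooooooooooooooooooooooooooooooooooooooooooooooooooooooooooooooooooooooooooooooooo
40 oooooooooooooooooooooooooooooooooooooooooooooooooooooooooooooooooooooooooooooooooooooooooooooooooooo
50 oooooooooooooooooooooooooooooooooooooooooooooooooooooooooooooooooooooooooooooooooooooooooooooooooooo
60 oooooooooooooooooooooooooooooooooooooooooooooooooooooooooooooooooooooooooooooooooooooooooooooooooooo
70 oooooooooooooooooooooooooooooooooooooooooooooooooooooooooooooooooooooooooooooooooooooooooooooooooooo
80 oooooooooooooooooooooooooooooooooooooooooooooooooooooooooooooooooooooooooooooooooooooooooooooooooooo
90 oooooooooooooooooooooooooooooooooooooooooooooooooooooooooooooooooooooooooooooooooooooooooooooooooooo
100 ooooooooooooooooooooooooooooooooooooooooooooooooooooooooo
[... 1653 characters left out ...]
++++###+++#++++++++++++++++++++####++++++++++...+#####################
270 oo....................+..++++++++####.+++++...............++++####+++++++++...+#####################
280 oo.....................++++++++#####.+++++.................++++####++++++++...+#################+###
290 ###################+..++++++++#####......................+++....####+++++++++++#####################
300 ####################+++++++++#####+++++++++++++++++++++++++++++++#####+++++++++#####################
310 ################ooo#++++++++#####................................+####++++++++#ooo##################
320 ###############o#+++++++++++####..................................+###++++++++##o#+o################
```

The grip bar appears at columns 271-286, as predicted at 271-285. I descend and grip.

```bash
python3 -m creep '[[0,[-0.1,0,2],0],[0,[-0.1,0,4],0],[0,[-0.1,0,5.5],0],[0,[-0.1,0,6.4],0],[0,[-0.1,0,6.4],0],[-1,[-0.1,0,6.4],0],[-1,[-0.1,0,6.4],0],[-1,[-0.1,0,6.4],0],[-1,[-0.1,0,6.4],0],[-1,[-0.1,0,6.4],0],[-1,[-0.1,0,6.4],0]]' 35; python3 -c "
from h import *
inext()"
```

```text
clock: 18.7
eef_pos: [591.2, 0.3, 59.0]
eef_rot: [3.142, 0.0, 1.629]
wrist_force: [0.2, -0.3, -0.1]
finger_gap: 2.9
finger_force: 0.0
t 18.7 TCP in ext [-13.7   0.   59. ] F [ 0.2 -0.3 -0.1] gap 2.9 yaw 1.629
```

```bash
python3 -c "
from h import *
p=manip.camera_params('wrist');im=manip.camera('wrist');inext();print(manip.read_state()['finger_force'])
h=cv2.cvtColor(im,cv2.COLOR_RGB2HSV)
P=[[-78,52,85],[-78,-52,85],[52,52,85],[-19,-36,68],[-7,36,68],[-19,36,68]]
print(proj('wrist',ext(E0,P),p).round(0).tolist())
for r in range(100,340,8): print(r,''.join('o' if h[r,c,1]>110 and h[r,c,2]>60 else '#' if h[r,c,2]<50 else '+' if h[r,c,2]<110 else '.' for c in range(90,470,3)))"
```

```text
t 18.75 TCP in ext [-13.7  -0.   59. ] F [ 0.1 -0.6 -0.3] gap 0.8 yaw 1.629
0.0
[[158.0, 176.0], [174.0, 343.0], [401.0, 176.0], [270.0, 305.0], [289.0, 198.0], [269.0, 198.0]]
100 ooooooooooooooooooooooooooooooooooooooooooooooooooooooooooooooooooooooooooooooooooooooooooooooooooooooooooooooooooooooooooooooo
108 .............+.................................................................................................................
116 ...............................................................................................................................
124 ..............+................................................................................................................
132 ..............+................................................................................................................
140 ...............................................................................................................................
148 ...............+...............................................................................................................
[... 2336 characters left out ...]
######++++.....++###########+###########
300 ooooo................+++++++++.############################+#####+############################+++..++++###########+#####+######
308 ooo................+++++++++++#############################+##++#+##############################++.+.++###########+#####+#####+
316 .................+++++.....++##############################o##++#o+##############################++++#+###########+####+#####++
324 ###########################################################o#####oo############################################################
332 ++++++++++++++++++++++++++#################################o#++++oo#################################+++++++++++++++++++++++++++
```

```bash
python3 -c "
from h import *
p=manip.camera_params('wrist');im=manip.camera('wrist');cv2.imwrite('pics/w9.png',im[:,:,::-1])
print('tip',proj('wrist',ext(E0,[[-13.7,8,45],[-13.7,8,59],[-13.7,8,70]]),p).round(1).tolist())
for z in (40,56,62,68,74): print(z,proj('wrist',ext(E0,[[-19,36,z],[-7,36,z],[-19,10,z],[-7,10,z]]),p).round(1).tolist())
h=cv2.cvtColor(im,cv2.COLOR_RGB2HSV)
for r in range(184,262,2): print(r,''.join('o' if h[r,c,1]>110 and h[r,c,2]>60 else str(h[r,c,2]//26) for c in range(236,322)))"
```

```text
tip [[278.0, 230.7], [278.1, 237.4], [278.2, 243.4]]
40 [[270.3, 189.8], [287.7, 189.8], [270.5, 225.8], [287.4, 225.8]]
56 [[269.8, 194.5], [288.6, 194.5], [270.1, 233.0], [288.2, 233.0]]
62 [[269.6, 196.4], [289.0, 196.4], [269.9, 236.0], [288.5, 236.0]]
68 [[269.4, 198.5], [289.4, 198.5], [269.7, 239.2], [288.9, 239.2]]
74 [[269.2, 200.7], [289.8, 200.7], [269.5, 242.6], [289.3, 242.6]]
184 22222222222222222222222222222222222222221222122222222222222222222222222222222222222222
186 21111111211111111111111111111111111111111121111111111111111111111111111111111111111111
188 oooooooooooooooooooooooooooooooooooooooooooooooooooooooooooooooooooooooooooooooooooooo
190 oooooooooooooooooooooooooooooooooooooooooooooooooooooooooooooooooooooooooooooooooooooo
192 ooooooooooooooooooooooooooooooooooooooooooooooooo4444444444444444444444422222222222444
194 33322233333333333333333333333333332222222222222222223333333333333333333312111111111333
196 33223223332332223223222332332333222122122111221112222322233233222322332233211112221333
198 oooooooooooooooooooooooooooooooooo2122221212211212123ooooooooooooo
[... 2141 characters left out ...]
333333333333332001100233333333333333342222222222223333333333333
248 oooooooooooooooooooo3333333333333333320011002333333333333333333ooooooooooooooooooooooo
250 ooooooooooooooooooo33333333333333333320011002333333333333333333ooooooooooooooooooooooo
252 33343333333333332323333333333333333332002200133333333333333333333333333333333333333333
254 33333222233333323223333333333333333332002200133333333333333333323333333333222233333333
256 32333223223322322233333333333333333332002200133333333333333333334444444444444444444444
258 54555445444444444333333333333333333331002200133333333333333333332334433433333344344434
260 43344334334434433333333333333333333331002200133333333333333333333333333333444444334333
```

The fingers closed on nothing, although the bar is visible directly under them. Their visible tips sit just over the bar's top, at row 243, so the tips are higher than assumed. I open and go down in steps, watching the force.

```bash
python3 -m creep '[[-0.2,[0,0,0],0],[-0.2,[0,0,0],0],[-0.2,[0,0,0],0],[-0.2,[0,0,0],0],[-0.2,[0,0,0.3],0],[-0.2,[0,0,0.6],0],[-0.2,[0,0,0.6],0],[-0.2,[0,0,0.6],0]]' >/dev/null; python3 -c "
from h import *
inext()
im=manip.camera('wrist');h=cv2.cvtColor(im,cv2.COLOR_RGB2HSV)
for r in range(232,276,3): print(r,''.join('o' if h[r,c,1]>110 and h[r,c,2]>60 else str(h[r,c,2]//26) for c in range(200,360)))"
```

```text
t 19.6 TCP in ext [-13.8   0.   52.8] F [ 0.6 -0.3  0.1] gap 37.6 yaw 1.629
232 ooooo333333333333354454335555554555455544544554454333333333343333333332233333333333333332143344344333443444344333333443444344433333333343334333333333333334ooooo
235 oooo4222222222222222222222322222222222222222222222333333333333333333oo2233333333333333332122222222oooooooooooooooooooooooooooooooooooooooooooooooooooooooooooooo
238 oooooooooooooooooooooooooooooooooooooooooooooooooooooooooooooooooooooo22333333333333333322oooooooooooooooooooooooooooooooooooooooooooooooooooooooooooooooooooooo
241 ooooo43333333333333333333233333222222333333333333333333333333333333333223333333333333333213233333322333333333333333333333333332222222223333333333333333333oooooo
244 ooooo22232332233223223333233333333333333333211123322222232233223223322123333333333333333223223323322232233210023333333333323322222222232222222222222222223oooooo
247 ooooo43333343334333333343333333333333333332100122233333333334333333333223333333333333333224334434433343444210102333333333333333333333343334333333333333334oooooo
250 ooooo4333333333433333332333333
[... 750 characters left out ...]
333333333333333323333333333333334ooooooo
265 oooooooooooooooo3333333333333333333331000000000oooooooooooooooooooooooo223333333333333322oooooooooooooooooo1000000001333333333333333333334oooooooooooooooooooooo
268 ooooooooooooooo33333333333333333333320000000000oooooooooooooooooooooooo223333333333333322oooooooooooooooooo10000000001333333333333333333333ooooooooooooooooooooo
271 ooooooo33333333333333333333333333332100000000011111133333233333333333322233333333333333222333333332223332111000000000023333333333333333333333333333333334ooooooo
274 ooooooo32333333333333333333333333321000000000022222244444444444444444422233333333333333222oooooooooo33oooooo1000000000123333333333333333333334oooooooooooooooooo
```

```bash
python3 -m creep '[[-0.2,[0,0,0.3],0],[-0.2,[0,0,0.6],0],[-0.2,[0,0,0.8],0],[-0.2,[0,0,0.8],0],[-1,[0,0,0.8],0],[-1,[0,0,0.8],0],[-1,[0,0,0.8],0],[-1,[0,0,0.8],0],[-1,[0,0,0.8],0]]'; python3 -c "
from h import *
inext()"
```

```text
clock: 20.55
eef_pos: [591.3, 0.3, 45.1]
eef_rot: [3.141, 0.0, 1.629]
wrist_force: [0.7, -0.6, -0.1]
finger_gap: 11.5
finger_force: 35.0
t 20.55 TCP in ext [-13.6  -0.   45.1] F [ 0.7 -0.6 -0.1] gap 11.5 yaw 1.629
```

Gripped: gap 11.5 mm at 35 N. I lift slowly first.

```bash
python3 -m creep '[[-1,[0,0,-0.5],0],[-1,[0,0,-1.2],0],[-1,[0,0,-2],0],[-1,[0,0,-3],0],[-1,[0,0,-4.5],0],[-1,[0,0,-6],0],[-1,[0,0,-8],0],[-1,[0,0,-10],0],[-1,[0,0,-12],0],[-1,[0,0,-12],0],[-1,[0,0,-12],0]]'; python3 -c "
from h import *
inext();angle('side');to(ext(T0,[0,0,165]),-.035+np.pi/2)"
```

```text
clock: 21.65
eef_pos: [591.1, 0.3, 165.1]
eef_rot: [3.141, 0.0, 1.629]
wrist_force: [-0.3, 0.1, -3.1]
finger_gap: 11.2
finger_force: 35.0
t 21.65 TCP in ext [-13.8   0.  165.1] F [-0.3  0.1 -3.1] gap 11.2 yaw 1.629
angle side [(1.95, 0.85), (1.9, 0.75), (1.85, 0.64), (1.8, 0.53)]
shift cm [ 35.91 -11.84  -0.06] turn units (sign: world yaw+ = tool -) 1.07
```

```bash
python3 -m creep '[[-1,[2.5,-2.5,0],0.1],[-1,[6,-5,0],0.2],[-1,[9.5,-7.5,0],0.4],[-1,[13,-10,0],0.5],[-1,[16.5,-11.8,0],0.6],[-1,[20,-11.8,0],0.7],[-1,[23.5,-11.8,0],0.8],[-1,[27,-11.8,0],0.9],[-1,[30.5,-11.8,0],1.07],[-1,[33.5,-11.8,0],1.07],[-1,[35.9,-11.8,0],1.07],[-1,[35.9,-11.8,0],1.07]]'; python3 -c "
from h import *
to(ext(T0,[0,0,165]),-.035+np.pi/2)
t=manip.camera('top');cv2.imwrite('pics/t10.png',t[:,:,::-1]);print(manip.read_state()['finger_gap'])"
```

```text
clock: 22.9
eef_pos: [451.4, 353.8, 163.4]
eef_rot: [-3.14, 0.001, 1.538]
wrist_force: [0.8, -0.1, -2.7]
finger_gap: 11.5
finger_force: 35.0
shift cm [-0.19  0.03 -0.16] turn units (sign: world yaw+ = tool -) 0.03
11.611583018836
```

```bash
python3 -m creep '[[-1,[0,0,2],0],[-1,[0,0,4],0],[-1,[0,0,6],0],[-1,[0,0,8],0],[-1,[0,0,9.5],0],[-1,[0,0,10.7],0],[-1,[0,0,11.5],0],[-1,[0,0,12.1],0],[-1,[0,0,12.1],0],[-1,[0,0,12.1],0]]'
```

```text
clock: 23.95
eef_pos: [452.7, 352.0, 44.4]
eef_rot: [3.141, -0.0, 1.536]
wrist_force: [0.3, 0.1, -3.3]
finger_gap: 12.1
finger_force: 35.0
```

```bash
python3 -m creep '[[-1,[0,0,0.2],0],[-1,[0,0,0.4],0],[-1,[0,0,0.4],0]]'
```

```text
clock: 24.25
eef_pos: [452.4, 351.8, 39.8]
eef_rot: [-3.142, 0.0, 1.536]
wrist_force: [0.3, -0.2, -3.2]
finger_gap: 11.2
finger_force: 35.0
```

```bash
python3 -m creep '[[-1,[0,0,0.1],0],[-1,[0,0,0.2],0],[-1,[0,0,0.3],0],[-1,[0,0,0.3],0]]'
```

```text
clock: 24.65
eef_pos: [452.4, 351.8, 36.8]
eef_rot: [-3.141, 0.0, 1.536]
wrist_force: [-0.1, -0.4, -2.1]
finger_gap: 11.2
finger_force: 35.0
```

Touching down, with the load easing from 3.2 to 2.1 N. One more mm.

```bash
python3 -m creep '[[-1,[0,0,0.1],0],[-1,[0,0,0.15],0],[-1,[0,0,0.15],0]]'
```

```text
clock: 24.95
eef_pos: [452.6, 351.9, 36.1]
eef_rot: [3.141, -0.0, 1.536]
wrist_force: [-2.5, -2.0, 4.2]
finger_gap: 11.5
finger_force: 35.0
```

The filter is on the tray floor: the force now points up. I release and withdraw.

```bash
python3 -m creep '[[-0.2,[0,0,0],0],[-0.2,[0,0,0],0],[-0.2,[0,0,0],0],[-0.2,[0,0,0],0],[-0.2,[0,0,-2],0],[-0.2,[0,0,-5],0],[-0.2,[0,0,-9],0],[-0.2,[0,0,-13],0],[-0.2,[0,0,-17],0],[-0.2,[0,0,-20],0],[-0.2,[0,0,-20],0],[-0.2,[0,0,-20],0]]'
python3 -c "
from h import *
im=manip.camera('side');top=manip.camera('top');cv2.imwrite('pics/s11.png',im[:,:,::-1]);cv2.imwrite('pics/t11.png',top[:,:,::-1])
angle('side')
# predicted filter outline vs orange mask in side view
F=ext([452,352,-.035],[[s*60,t*49,z] for z in(3,31) for s,t in((1,1),(1,-1),(-1,-1),(-1,1))])
B=ext([452,352,-.035],[[0,36,59],[0,-36,59],[0,0,59]])
print(proj('side',F).round(0).tolist());print(proj('side',B).round(0).tolist())
h=cv2.cvtColor(im,cv2.COLOR_RGB2HSV)
for r in range(305,420,4): print(r,''.join('o' if h[r,c,1]>110 and h[r,c,2]>60 else '#' if h[r,c,2]<60 else '+' if h[r,c,2]<110 else '.' for c in range(220,370,2)))
a=cv2.imread('pics/s11.png').astype(int);b=cv2.imread('pics/side0.png').astype(int)
for n,(x,y) in dict(bowl=(237,138),jar=(178,328),spoon=(168,215),pot=(316,133)).items(): print(n,abs(a-b)[y-25:y+25,x-25:x+25].mean().round(1))"
```

```text
clock: 26.15
eef_pos: [452.5, 351.8, 235.3]
eef_rot: [3.141, -0.0, 1.536]
wrist_force: [0.8, 0.5, -0.9]
finger_gap: 37.6
finger_force: 0.0
angle side [(1.95, 0.88), (1.9, 0.78), (1.85, 0.68), (1.8, 0.56)]
[[262.0, 384.0], [271.0, 341.0], [326.0, 349.0], [321.0, 393.0], [262.0, 379.0], [270.0, 335.0], [327.0, 343.0], [321.0, 388.0]]
[[292.0, 372.0], [298.0, 339.0], [295.0, 355.0]]
305 oooooooooooooooooooooooooooo...+ooooooooooo#...+ooooooooooooooooooooooooooo
309 ooooooooooooooooooooooooooooo..+ooooooooooo#...oooooooooooooooooooooooooooo
313 ooooooooooooooooooooooooooooooooooooooooooo+...oooooooooooooooooooooooooooo
317 oooooooooooo.++++........oooooooooooooooooooooooooooooooooooooooooooooooooo
321 oooooooooooo...........+++++++........ooooooooooooooooooooooooooooooooooooo
325 ooooooooooo.+.......................++++++++.......oooooooooooooooooooooooo
329 ooooooooooo......................................++++++++.+.....ooooooooooo
333 oooooooooo.+...................................................++++++.ooooo
337 oooooooooo.+.............oo+oooooooo................................+.ooo
[... 941 characters left out ...]
..............ooooooo
389 ooo.+.......................................oooooo.................oooooooo
393 ooo.+............................................................+.oooooooo
397 oo.+.............................................................+.oooooooo
401 oo...++++........................................................#.oooooooo
405 ooo..++++++++...++++++...........................................+ooooooooo
409 oooooooooooooo....+++++.....+++++...............................+.ooooooooo
413 ooooooooooooooooooooooooo...++++++......++++....................+.ooooooooo
417 ooooooooooooooooooooooooooooooooooooo....+++++......++++++......+.ooooooooo
bowl 14.3
jar 11.6
spoon 10.0
pot 22.0
```

The filter lies flat in the middle of the tray with the bar up, and the cover reads 1.95. The gripper is clear, so I hand in.

```bash
python3 -c "
from cell import manip
print(manip.sign_off())"
```

```text
the job is handed in; nothing more can be done
None
```

I handed the job in at about 26 s: the cover is back against its stop (1.95 rad), and the filter lies flat, grip bar up, in the middle of the tray. The cover fell back twice (to 0.25 rad) before it stayed open. I never touched the pot, jar, bowl or spoon, though the before/after picture check on them was inconclusive.

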